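Sort loaded and empty casting tubs by weight

TASK

Take the painting panel off the two crates and lay it flat, same way up, in the middle of the grey felt pad. Then sort the three look-alike white tubs by feeling their weight: the loaded ones go in the black crate, the empty ones in the pale green crate, each set down gently (not dropped) and standing upright on the crate's floor. Leave the cork block and the glass jar where they are.

Things in the scene. Friction and masses are not known exactly. Their poses are not given: they have to be found in the camera images.
- tub_a: one of three look-alike closed white tubs: body 62 mm across, 68 mm tall; fixed black cap on top, 34 mm across, 30 mm tall (lift by it). Origin: centre of underside, z up. Inside, unseen, is a solid bronze casting (loaded, about 0.47 kg in all) or a foam plug (empty, about 0.08 kg); which tubs are loaded, one or two of the three, changes every time. Starts on the table
- tub_b: one of three look-alike closed white tubs: body 62 mm across, 68 mm tall; fixed black cap on top, 34 mm across, 30 mm tall (lift by it). Origin: centre of underside, z up. Inside, unseen, is a solid bronze casting (loaded, about 0.47 kg in all) or a foam plug (empty, about 0.08 kg); which tubs are loaded, one or two of the three, changes every time. Starts on the table
- tub_c: one of three look-alike closed white tubs: body 62 mm across, 68 mm tall; fixed black cap on top, 34 mm across, 30 mm tall (lift by it). Origin: centre of underside, z up. Inside, unseen, is a solid bronze casting (loaded, about 0.47 kg in all) or a foam plug (empty, about 0.08 kg); which tubs are loaded, one or two of the three, changes every time. Starts on the table
- dark_crate: black open-topped folding crate, outer size 170 (x) by 105 (y) by 60 mm tall, walls and floor 4 mm thick, fixed on the green mat (underside 3 mm above the table). Origin: centre of its underside, x along its long side, z up. Two tubs fit in it standing side by side along x (40 mm either side of the middle). For loaded tubs
- pale_crate: pale sage-green open-topped folding crate, outer size 170 (x) by 105 (y) by 60 mm tall, walls and floor 4 mm thick, fixed on the green mat (underside 3 mm above the table). Origin: centre of its underside, x along its long side, z up. Two tubs fit in it standing side by side along x (40 mm either side of the middle). For empty tubs
- panel: cradled wooden painting panel lying face down over both crates: 5 mm board, 160 (x) by 250 (y) mm, with a 22 mm tall wooden cradle on it: edge bars and one middle brace 22 mm wide along x through the centre, to be pinched across y (96 mm free either side). 0.28 kg. Origin: centre of underside, z up
- pad: grey felt pad lying on the table, 220 (x) by 300 (y) by 4 mm, fixed and empty at the start. Origin: centre of its underside, x along its short side
- sanding_block: loose cork sanding block 57 by 42 by 30 mm standing among the tubs; a bystander. Origin: centre of its underside
- glass_jar: loose empty open glass jar, 56 mm in diameter and 50 mm tall, standing among the tubs; a bystander. Origin: centre of its underside
Not all that is in view belongs to the job. Leave any purple look-alike of the dark_crate alone.

How it is judged:
On the way:
1. the panel lies flat on the felt pad (within 40 mm of its middle along each side), let go, before any tub is in a crate (x of panel in the frame of pad between -0.04 and 0.04 m and y of panel in the frame of pad between -0.04 and 0.04 m and z of panel in the frame of pad below 0.01 m and angle between panel's own z axis and vertical below 0.06 rad and contact force between the fingers and panel below 0.1 N and not (x of tub_a in the frame of dark_crate between -0.055 and 0.055 m and y of tub_a in the frame of dark_crate between -0.025 and 0.025 m and z of tub_a in the frame of dark_crate between -0.005 and 0.012 m) and not (x of tub_a in the frame of pale_crate between -0.055 and 0.055 m and y of tub_a in the frame of pale_crate between -0.025 and 0.025 m and z of tub_a in the frame of pale_crate between -0.005 and 0.012 m) and not (x of tub_b in the frame of dark_crate between -0.055 and 0.055 m and y of tub_b in the frame of dark_crate between -0.025 and 0.025 m and z of tub_b in the frame of dark_crate between -0.005 and 0.012 m) and not (x of tub_b in the frame of pale_crate between -0.055 and 0.055 m and y of tub_b in the frame of pale_crate between -0.025 and 0.025 m and z of tub_b in the frame of pale_crate between -0.005 and 0.012 m) and not (x of tub_c in the frame of dark_crate between -0.055 and 0.055 m and y of tub_c in the frame of dark_crate between -0.025 and 0.025 m and z of tub_c in the frame of dark_crate between -0.005 and 0.012 m) and not (x of tub_c in the frame of pale_crate between -0.055 and 0.055 m and y of tub_c in the frame of pale_crate between -0.025 and 0.025 m and z of tub_c in the frame of pale_crate between -0.005 and 0.012 m)), for 0.2 s.
At the end, for the whole second after the job is handed in: Panel flat, same way up, within 40 mm of the pad's middle along each of its sides. Each tub upright (0.12 rad), at rest on its crate's floor, within 55 mm (x) and 25 mm (y) of its middle: loaded (over 2.2 N on the crate) in black, empty (under 2.2 N) in pale green (((x of tub_a in the frame of dark_crate between -0.055 and 0.055 m and y of tub_a in the frame of dark_crate between -0.025 and 0.025 m and z of tub_a in the frame of dark_crate between -0.005 and 0.012 m and contact force between tub_a and dark_crate above 2.2 N) or (x of tub_a in the frame of pale_crate between -0.055 and 0.055 m and y of tub_a in the frame of pale_crate between -0.025 and 0.025 m and z of tub_a in the frame of pale_crate between -0.005 and 0.012 m and contact force between tub_a and pale_crate below 2.2 N)) and angle between each of tub_a, tub_b, tub_c's own z axis and vertical below 0.12 rad and linear speed of each of tub_a, tub_b, tub_c, panel below 0.02 m/s and ((x of tub_b in the frame of dark_crate between -0.055 and 0.055 m and y of tub_b in the frame of dark_crate between -0.025 and 0.025 m and z of tub_b in the frame of dark_crate between -0.005 and 0.012 m and contact force between tub_b and dark_crate above 2.2 N) or (x of tub_b in the frame of pale_crate between -0.055 and 0.055 m and y of tub_b in the frame of pale_crate between -0.025 and 0.025 m and z of tub_b in the frame of pale_crate between -0.005 and 0.012 m and contact force between tub_b and pale_crate below 2.2 N)) and ((x of tub_c in the frame of dark_crate between -0.055 and 0.055 m and y of tub_c in the frame of dark_crate between -0.025 and 0.025 m and z of tub_c in the frame of dark_crate between -0.005 and 0.012 m and contact force between tub_c and dark_crate above 2.2 N) or (x of tub_c in the frame of pale_crate between -0.055 and 0.055 m and y of tub_c in the frame of pale_crate between -0.025 and 0.025 m and z of tub_c in the frame of pale_crate between -0.005 and 0.012 m and contact force between tub_c and pale_crate below 2.2 N)) and x of panel in the frame of pad between -0.04 and 0.04 m and y of panel in the frame of pad between -0.04 and 0.04 m and z of panel in the frame of pad below 0.01 m and angle between panel's own z axis and vertical below 0.06 rad); the robot touches nothing.
It fails at once if the sanding block was moved by more than 30 mm or tipped over (distance of sanding_block from where it was at the start of the episode above 0.03 m or angle between sanding_block's own z axis and vertical above 0.5 rad).
It fails at once if the glass jar was moved by more than 30 mm or tipped over (distance of glass_jar from where it was at the start of the episode above 0.03 m or angle between glass_jar's own z axis and vertical above 0.5 rad).
It fails at once if a tub was dropped or thrown into a crate (faster than 0.6 m/s, a fall of about 20 mm) ((x of tub_a in the frame of dark_crate between -0.055 and 0.055 m and y of tub_a in the frame of dark_crate between -0.025 and 0.025 m and z of tub_a in the frame of dark_crate below 0.02 m and linear speed of tub_a above 0.6 m/s) or (x of tub_a in the frame of pale_crate between -0.055 and 0.055 m and y of tub_a in the frame of pale_crate between -0.025 and 0.025 m and z of tub_a in the frame of pale_crate below 0.02 m and linear speed of tub_a above 0.6 m/s) or (x of tub_b in the frame of dark_crate between -0.055 and 0.055 m and y of tub_b in the frame of dark_crate between -0.025 and 0.025 m and z of tub_b in the frame of dark_crate below 0.02 m and linear speed of tub_b above 0.6 m/s) or (x of tub_b in the frame of pale_crate between -0.055 and 0.055 m and y of tub_b in the frame of pale_crate between -0.025 and 0.025 m and z of tub_b in the frame of pale_crate below 0.02 m and linear speed of tub_b above 0.6 m/s) or (x of tub_c in the frame of dark_crate between -0.055 and 0.055 m and y of tub_c in the frame of dark_crate between -0.025 and 0.025 m and z of tub_c in the frame of dark_crate below 0.02 m and linear speed of tub_c above 0.6 m/s) or (x of tub_c in the frame of pale_crate between -0.055 and 0.055 m and y of tub_c in the frame of pale_crate between -0.025 and 0.025 m and z of tub_c in the frame of pale_crate below 0.02 m and linear speed of tub_c above 0.6 m/s)).
It also fails if it takes over 72 s, if anything falls off the work surface, if the arm or the gripper's body presses on something with over 40 N, if the wrist force passes 120 N, or if a joint passes its speed limit or range.

ROBOT

A 6-joint arm with a two-finger parallel gripper is mounted at the origin on the work surface. World frame = base frame: x ahead of the robot, y to its left, z up, the work surface at z = 0. Lengths are in m, angles in rad, forces in N, time in s.
With the tool pointing down it reaches from about 0.35 to 0.975 m from the base axis. Payload 4.9 kg.
Tool frame: the origin (TCP) lies at the very end of the fingers, on their centre line; the grasp point (between the pads) lies 19 mm behind it; z points along the fingers, x is the direction in which the jaws open and shut, and the axes are right-handed (so a half turn about z gives the same grasp; the last joint's range is limited). The gripper opens to 85 mm and grips with 20 to 120 N. Pads are 22 mm wide; open, the fingers measure 114 mm over their backs; the gripper's body (76 mm by 85 mm) begins 54 mm behind the grasp point. The pads swing forward as they close: fully open they stand 13 mm farther back than shut.
Start: joints at [1.223, 0.053, 1.613, -0, 1.476, -0.119], TCP at [0.142, 0.609, 0.206] pointing down, gripper open.
Joint ranges: [-3.01, 3.01], [-1.01, 2.22], [0.06, 2.58], [-1.02, 4.17], [0.09, 2.62], [-3.14, 3.14]. Speed limits (rad/s): [2.57, 2.57, 3.14, 3.14, 3.14, 3.14].

INTERFACE

Orientations are given as a unit quaternion [w, x, y, z].
In Python, from plant import manip, imaging gives the robot as it stands.
- The arm moves only by the shell command python3 -m pendant 'ROWS'. ROWS is JSON, a list that holds one entry, the list of rows, each a list of 7 numbers: the turn, a rotation vector about the world's x, y, z in units of pi rad (1.0 is pi rad), then the shift along the world's x, y, z in units of 250 mm (1.0 is 250 mm), then the opening, from 0 (shut) to 1 (fully open). In form: [[[ax, ay, az, tx, ty, tz, claw], ...]]. A call has 1 to 20 rows; each row shifts and turns the commanded pose from where the row before left it; what a row does not reach is not made up. A row lasts 1/8 s, in which the tool goes at most 62.5 mm and 10.7 degrees, less where a joint would pass 70% of its speed; a pose out of reach is approached as far as the arm can. A call with a number of a shift or a turn outside -1 to 1 is refused whole. A call with a gripper value outside its range is refused whole. The fingers move at their own pace and stop on an object; the grip force is fixed at half the most. Time passes only in rows, so rows that do not move let the fingers close. It gives the time, the measured TCP pose, the force and the opening at its end, in the units of the state.
- manip.state(): the state, without advancing time (a new reading comes with each control period).
- imaging.grab_frame(name): name is "side" or "top" or "wrist"; returns a dict with "frame" (480x640x3 uint8, blue, green, red), "mtx" (3x3 intrinsics, pixels), "world_to_cam" (4x4, takes a point from world to camera coordinates). Camera axes: x right, y down, z forward; pixel columns grow to the right and rows downward; lengths in m; the calibration is good to about 2 mm. A picture is of the moment at which its call begins. There is no depth.
- manip.job_done(): hands the job in, once; it reports no verdict.
The state is a dict: "time": time; "joint_pos": joint angles; "joint_vel": joint speeds; "joint_efforts": joint torques, N m; "tool_pos": TCP position; "tool_rot": TCP orientation; "contact_force": force on the tool from outside, world axes, zero at the start; "ft_torque": the same for the moment, N m; "gripper_width": opening from 0.0 (shut) to 1.0 (fully open).
Only numpy, scipy, OpenCV 4.12 (cv2) and the standard library are available. Lean on these libraries where they do the work, as an engineer would, in place of code of your own. Each camera call takes 0.05 s, during which the arm holds its last target. There are 200 camera calls.

## Working session

There is one attempt and no reset: what is moved stays moved. The work goes in short steps, Python scripts to look and compute and a shell command to move; the robot and the scene stay as the last step left them, time stands still between calls to the robot, and variables do not carry over. Pictures are saved under pics/ and viewed, about 8 in all and at most 12, crops included, and the job is handed in when it is done.

```bash
mkdir -p pics; ls
cat > h.py <<'E'
import numpy as np, cv2
from plant import manip, imaging
def grab(n):
    f=imaging.grab_frame(n); return f["frame"],np.array(f["mtx"]),np.array(f["world_to_cam"])
def ray(uv,K,T,z):
    "pixel(s) -> world point on plane z"
    uv=np.atleast_2d(np.float64(uv)); d=np.c_[uv,np.ones(len(uv))]@np.linalg.inv(K).T@T[:3,:3]
    c=-T[:3,:3].T@T[:3,3]; return c+d*((z-c[2])/d[:,2])[:,None]
def proj(P,K,T):
    p=np.atleast_2d(P)@T[:3,:3].T+T[:3,3]; p=p@K.T; return p[:,:2]/p[:,2:]
E
python3 - <<'E'
from h import *
np.set_printoptions(precision=4,suppress=True)
print(manip.state())
for n in("top","side"):
    f,K,T=grab(n); cv2.imwrite(f"pics/{n}0.png",f); np.savez(f"{n}0.npz",f=f,K=K,T=T); print(n,-T[:3,:3].T@T[:3,3]); print(K[0],T[:3,:3])
E
```

```text
pics
{'time': 0.0, 'joint_pos': array([ 1.223 ,  0.0533,  1.6143,  0.    ,  1.476 , -0.119 ]), 'joint_vel': array([0.0008, 0.0004, 0.0006, 0.0006, 0.0026, 0.0001]), 'joint_efforts': array([ -0.0009, -39.3669, -37.018 ,  -0.0001,   0.0069,   0.    ]), 'tool_pos': array([0.1415, 0.6081, 0.2043]), 'tool_rot': array([ 0.0005,  0.7832,  0.6218, -0.0009]), 'contact_force': array([0.4157, 0.0515, 0.8702]), 'ft_torque': array([0.041 , 0.0234, 0.0229]), 'gripper_width': 0.9987070867506936}
top [0.3157 0.0126 1.5185]
[604.5604   0.     319.2758] [[-0.0306 -0.9994  0.018 ]
 [-0.992   0.0282 -0.1233]
 [ 0.1227 -0.0216 -0.9922]]
side [0.3786 0.739  0.7017]
[512.1899   0.     323.8374] [[-0.9911 -0.1333  0.003 ]
 [-0.0875  0.6334 -0.7688]
 [ 0.1006 -0.7622 -0.6394]]
```

View pics/top0.png

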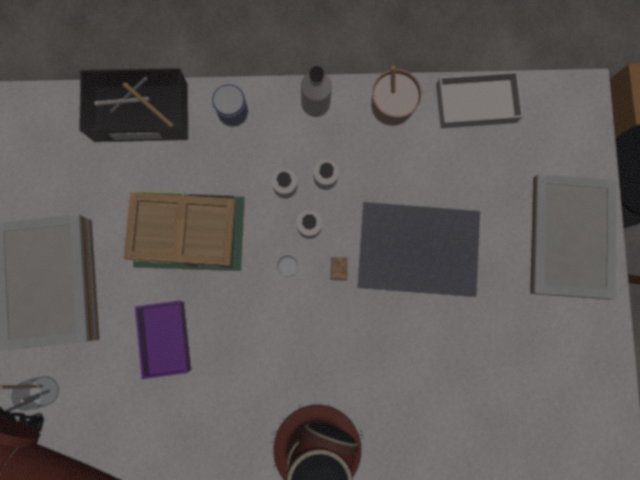

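View pics/side0.png

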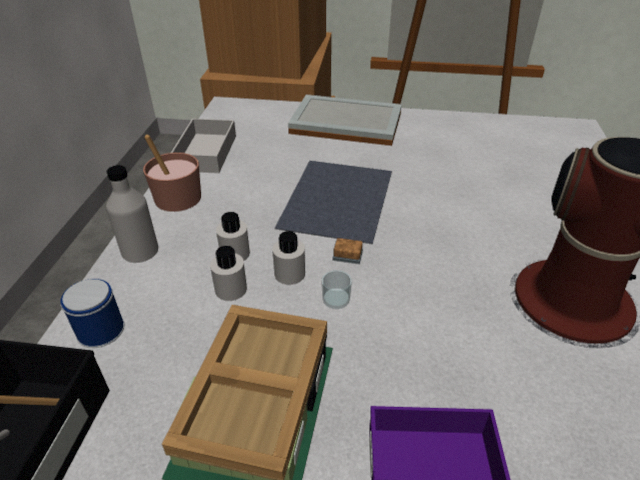

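The top view shows the panel at about (180,230), the pad at (420,250), and tubs at (285,182), (326,172) and (309,222). The jar is at (288,265) and the block at (339,268). In the side view the panel's brace runs through (260,378). Next I measure these by colour.

Run:
```python
from h import *
np.set_printoptions(precision=4,suppress=True)
d=np.load("top0.npz"); f,K,T=d["f"],d["K"],d["T"]
hsv=cv2.cvtColor(f,cv2.COLOR_BGR2HSV)
for n,p in dict(panel=(150,225),brace=(182,225),mat=(238,260),pad=(420,270),tub=(278,190),cap=(284,180),table=(250,300)).items(): print(n,f[p[1],p[0]],hsv[p[1],p[0]])
def big(m,box,k=1):
    q=np.zeros_like(m); x0,y0,x1,y1=box; q[y0:y1,x0:x1]=m[y0:y1,x0:x1]
    c,_=cv2.findContours(q,cv2.RETR_EXTERNAL,cv2.CHAIN_APPROX_NONE); return sorted(c,key=cv2.contourArea)[::-1][:k]
def rect(c,z):
    P=ray(c[:,0],K,T,z)[:,:2]; r=cv2.minAreaRect((P*1000).astype(np.float32)); return r
wood=cv2.inRange(hsv,(5,70,50),(25,255,255))
c=big(wood,(100,170,260,290))[0]; print("panel z.09",rect(c,.09))
print("block z.03",rect(big(wood,(320,250,360,290))[0],.03))
pad=cv2.inRange(f,(0,0,0),(95,80,75))
print("pad",rect(big(pad,(345,190,500,310))[0],.004))
green=cv2.inRange(hsv,(65,70,20),(95,255,255)); print("mat",rect(big(green,(100,170,260,290))[0],.003))
g=cv2.cvtColor(f,cv2.COLOR_BGR2GRAY)
for b in((265,160,303,202),(308,152,346,194),(290,204,328,244)):
    c=big(cv2.inRange(g,0,60),b)[0]; M=cv2.minEnclosingCircle(c); m=cv2.moments(c)
    print("cap",M,cv2.contourArea(c),ray((m['m10']/m['m00'],m['m01']/m['m00']),K,T,.096))
cv2.imwrite("pics/crop0.png",cv2.resize(f[150:300,110:500],None,fx=2,fy=2,interpolation=cv2.INTER_CUBIC))
# jar guess
print("jar",ray((288,265),K,T,.03))
```

```text
panel [65 83 99] [16 88 99]
brace [ 65  89 110] [ 16 104 110]
mat [60 69 54] [72 55 69]
pad [66 60 63] [135  23  66]
tub [111 114 120] [ 10  19 120]
cap [46 43 47] [158  22  47]
table [106 105 111] [175  14 111]
panel z.09 ((536.1138305664062, 311.8766784667969), (251.2333526611328, 163.3730010986328), 84.84954071044922)
block z.03 ((435.3119201660156, -66.6607666015625), (34.670501708984375, 49.64464569091797), 88.09609985351562)
pad ((480.34283447265625, -272.12725830078125), (296.40521240234375, 216.295654296875), 83.8890380859375)
mat ((589.6333618164062, 178.15765380859375), (0.0, 0.0), 0.0)
cap ((283.5, 179.26922607421875), 6.749411106109619) 113.5 [[0.6475 0.0627 0.096 ]]
cap ((326.0, 170.0), 6.708303928375244) 116.0 [[ 0.6672 -0.0402  0.096 ]]
cap ((309.0, 221.2083282470703), 6.522634983062744) 108.0 [[0.5434 0.005  0.096 ]]
jar [[0.4463 0.059  0.03  ]]
```

```bash
python3 -m pendant '[[[0,0,0.011,0.131,-0.099,0,1],[0,0,0.011,0.131,-0.099,0,1],[0,0,0.011,0.131,-0.099,0,1],[0,0,0.011,0.131,-0.099,0,1],[0,0,0,0.131,-0.099,0,1],[0,0,0,0.131,-0.099,0,1],[0,0,0,0.131,-0.099,0,1],[0,0,0,0.131,-0.099,0,1],[0,0,0,0.131,-0.099,0,1],[0,0,0,0.131,-0.099,0,1],[0,0,0,0.131,-0.099,0,1],[0,0,0,0.131,-0.099,0,1],[0,0,0,0,0,0,1],[0,0,0,0,0,0,1]]]'
python3 - <<'E'
from h import *
np.set_printoptions(precision=4,suppress=True)
f,K,T=grab("wrist"); cv2.imwrite("pics/w1.png",f); np.savez("w1.npz",f=f,K=K,T=T)
s=manip.state(); print(s["tool_pos"],s["tool_rot"]); print(-T[:3,:3].T@T[:3,3],T[:3,:3])
d=np.load("side0.npz")
print("side proj panel c, tubs, jar:",proj([[.536,.312,.09],[.6475,.0627,.098],[.6672,-.0402,.098],[.5434,.005,.098],[.446,.059,.03]],d["K"],d["T"]))
print("w proj",proj([.536,.312,.09],K,T))
E
```

```text
time: 1.85
tool_pos: [0.5341, 0.3118, 0.2049]
tool_rot: [-0.0, 0.738, 0.674, -0.001]
contact_force: [-0.6, -0.3, -0.0]
gripper_width: 1.0
[0.5339 0.3122 0.2051] [-0.0003  0.7382  0.6746 -0.0004]
[0.4547 0.3184 0.3734] [[ 0.0897  0.996   0.0001]
 [ 0.9472 -0.0853  0.3092]
 [ 0.3079 -0.0277 -0.951 ]]
side proj panel c, tubs, jar: [[253.2532 374.225 ]
 [225.5472 250.8626]
 [230.4319 216.3622]
 [287.9937 236.0204]
 [335.5365 286.9368]]
w proj [[315.0326 219.8359]]
```

View pics/w1.png

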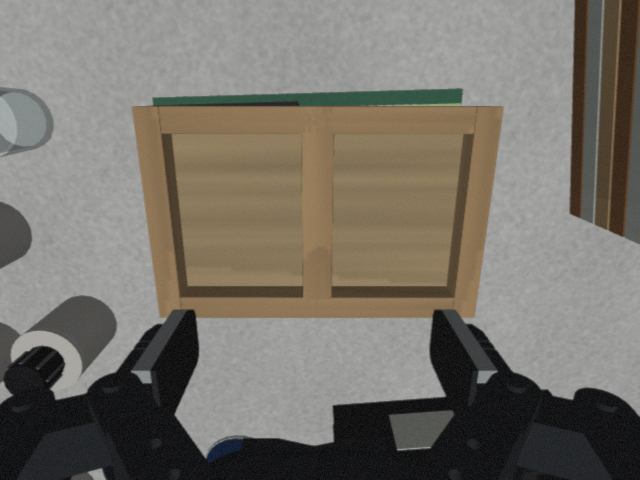

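The wrist view has the panel's corners at (134,106), (502,106), (476,317) and (161,317). Their diagonals cross at about (317,220), which agrees with the predicted (315,220). The black crate shows under the left (lower y) side and the pale one under the right. Next I descend and pinch.

```bash
python3 -m pendant '[[[0,0,0,0.006,0,-0.12,0.6],[0,0,0,0,0,-0.12,0.6],[0,0,0,0,0,-0.12,0.6],[0,0,0,0,0,-0.1,0.6],[0,0,0,0,0,-0.07,0.6],[0,0,0,0,0,0,0.6],[0,0,0,0,0,0,0],[0,0,0,0,0,0,0],[0,0,0,0,0,0,0],[0,0,0,0,0,0,0],[0,0,0,0,0,0,0]]]'
```

```text
time: 3.28
tool_pos: [0.5363, 0.3117, 0.0731]
tool_rot: [0.0, 0.738, 0.674, 0.0]
contact_force: [-0.3, 0.1, 0.4]
gripper_width: -0.001
```

Run:
```python
from h import *
f,K,T=grab("wrist"); g,_,_=grab("side")
cv2.imwrite("pics/w2.png",np.hstack([cv2.resize(f,(400,300)),cv2.resize(g[200:480,100:473],(400,300))])); print(manip.state())
```

```text
{'time': 3.375, 'joint_pos': array([ 4.06552486e-01,  1.55593072e-01,  1.73203976e+00,  1.02233076e-05,
        1.25399263e+00, -1.07361584e+00]), 'joint_vel': array([-1.65877775e-03,  1.93381133e-04,  7.58635311e-05,  3.92217682e-04,
       -1.16218683e-03, -1.65040109e-04]), 'joint_efforts': array([-2.06729688e-03, -4.09245694e+01, -3.40886879e+01, -2.47704666e-04,
       -1.99653236e-04,  2.38316613e-05]), 'tool_pos': array([0.53625691, 0.31166731, 0.07299067]), 'tool_rot': array([-9.95974470e-06,  7.38412878e-01,  6.74348887e-01, -1.39092263e-05]), 'contact_force': array([-0.73772595, -0.9458401 , -0.22620233]), 'ft_torque': array([ 0.07640084,  0.03474688, -0.03731164]), 'gripper_width': -0.0032181219245199237}
```

View pics/w2.png

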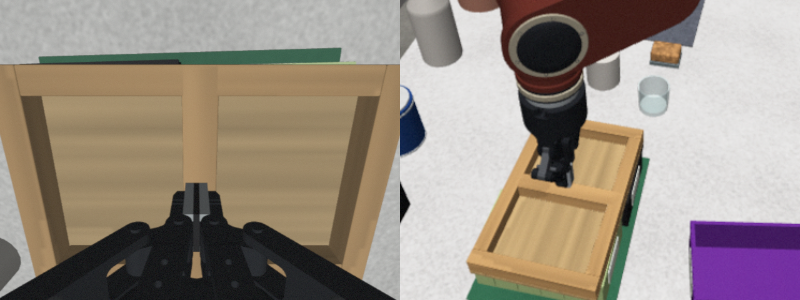

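The fingers shut above the brace without touching it, so the panel top is lower than I assumed. I check its height by triangulating the corners and the fingertip.

Run:
```python
from h import *
np.set_printoptions(precision=4,suppress=True)
d=np.load("w1.npz"); K,T=d["K"],d["T"]
c=np.array([(134,106),(502,106),(476,317),(161,317)])
for z in(.05,.06,.07,.08,.09):
    P=ray(c,K,T,z); print(z,np.linalg.norm(P-np.roll(P,-1,0),axis=1),P.mean(0))
t=np.load("side0.npz")
# brace/top corners across wrist + side views
hsv=cv2.cvtColor(t["f"],cv2.COLOR_BGR2HSV); m=cv2.inRange(hsv,(5,70,50),(25,255,255)); m[:300]=0; m[:,:150]=0; m[:,345:]=0
k=max(cv2.findContours(m,0,2)[0],key=cv2.contourArea); print("side poly",cv2.approxPolyDP(k,6,True)[:,0].tolist())
for z in(.06,.07,.08,.09): print(z,proj(ray(c,K,T,z),t["K"],t["T"]).round(0).tolist())
f,K2,T2=grab("wrist"); print("tip proj",proj([.5363,.3117,.073],K2,T2), "brace centre lines")
```

```text
0.05 [0.2809 0.1816 0.2843 0.1816] [0.5481 0.3137 0.05  ]
0.06 [0.2723 0.176  0.2755 0.176 ] [0.5452 0.3139 0.06  ]
0.07 [0.2636 0.1704 0.2667 0.1703] [0.5423 0.314  0.07  ]
0.08 [0.2549 0.1648 0.2579 0.1647] [0.5395 0.3142 0.08  ]
0.09 [0.2462 0.1591 0.2491 0.1591] [0.5366 0.3143 0.09  ]
side poly [[232, 305], [162, 444], [172, 456], [283, 479], [326, 321]]
0.06 [[327.0, 328.0], [280.0, 492.0], [148.0, 463.0], [226.0, 310.0]]
0.07 [[327.0, 326.0], [280.0, 484.0], [152.0, 457.0], [228.0, 308.0]]
0.08 [[326.0, 323.0], [281.0, 477.0], [157.0, 450.0], [229.0, 306.0]]
0.09 [[326.0, 321.0], [282.0, 470.0], [161.0, 444.0], [231.0, 305.0]]
tip proj [[315.118  285.5933]] brace centre lines
```

Run:
```python
from h import *
np.set_printoptions(precision=1,suppress=True)
f,K,T=grab("wrist"); g,Ks,Ts=grab("side")
for z in(.07,.08,.09,.1,.11): print(z,proj([[.536,.312,z],[.525,.312,z]],K,T).tolist(),proj([[.536,.312,z],[.525,.312,z]],Ks,Ts).tolist())
a=cv2.resize(f[220:420,220:420],(400,400),interpolation=2); b=cv2.resize(g[290:410,200:320],(400,400),interpolation=2)
cv2.imwrite("pics/tip.png",np.hstack([a,b]))
```

```text
0.07 [[315.6833393422093, 282.2198816372982], [313.5543634646765, 260.28087087050034]] [[254.4230171981521, 382.5612314761665], [261.824086588486, 383.42974143921475]]
0.08 [[315.786208404519, 291.8550845017261], [313.54339745590744, 268.9099088032558]] [[253.84316419275385, 378.42920116632365], [261.30751706092354, 379.29904367996244]]
0.09 [[315.90067700969075, 302.576755407193], [313.5311694652326, 278.53198713597675]] [[253.2531862005389, 374.22502023895595], [260.7819139150765, 375.09610947466626]]
0.1 [[316.02882433323, 314.5796397643686], [313.5174483467037, 289.32899220479527]] [[252.6528156926705, 369.9467822845905], [260.2470380947217, 370.81902723359264]]
0.11 [[316.17325804001155, 328.10798379759876], [313.50194283458745, 301.53011797767704]] [[252.04177563147312, 365.59251313380554], [259.7026420337251, 366.4658173183368]]
```

View pics/tip.png

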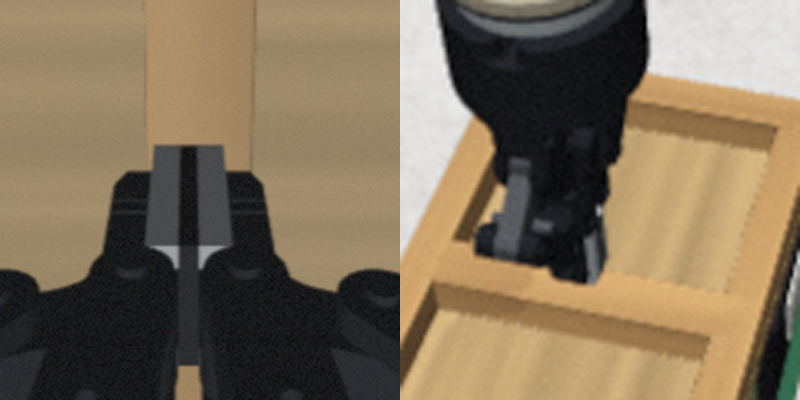

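The left crop puts the tip's front edge at full-frame (314,292). The right crop puts its lowest point at about (254,375). Both give a tip height near 0.09–0.10 m, just above the brace, so the fingers really end about 20 mm higher than the reported TCP. I open, then lower while watching the force.

```bash
python3 -m pendant '[[[0,0,0,0,0,0,0.6],[0,0,0,0,0,0,0.6],[0,0,0,0,0,0,0.6],[0,0,0,0,0,-0.016,0.6],[0,0,0,0,0,-0.016,0.6],[0,0,0,0,0,-0.016,0.6],[0,0,0,0,0,0,0.6]]]'
python3 -m pendant '[[[0,0,0,0,0,0,0],[0,0,0,0,0,0,0],[0,0,0,0,0,0,0],[0,0,0,0,0,0,0],[0,0,0,0,0,0,0]]]'
```

```text
time: 4.4
tool_pos: [0.5358, 0.3115, 0.0603]
tool_rot: [-0.0, 0.738, 0.674, -0.001]
contact_force: [0.2, -0.6, 0.2]
gripper_width: 0.602
time: 5.03
tool_pos: [0.5366, 0.312, 0.0616]
tool_rot: [0.0, 0.738, 0.674, 0.001]
contact_force: [-0.6, 1.0, 4.6]
gripper_width: 0.22
```

```bash
python3 -m pendant '[[[0,0,0,0,0,0,0.6],[0,0,0,0,0,0,0.6],[0,0,0,0,0,0,0.6],[0,0,0,0,0,-0.016,0.6],[0,0,0,0,0,-0.016,0.6],[0,0,0,0,0,0,0.6]]]'
python3 -m pendant '[[[0,0,0,0,0,0,0],[0,0,0,0,0,0,0],[0,0,0,0,0,0,0],[0,0,0,0,0,0,0],[0,0,0,0,0,0,0]]]'
```

```text
time: 5.78
tool_pos: [0.5358, 0.3115, 0.0522]
tool_rot: [-0.0, 0.738, 0.674, -0.001]
contact_force: [-0.1, 0.2, -0.2]
gripper_width: 0.6
time: 6.4
tool_pos: [0.5365, 0.3119, 0.0534]
tool_rot: [0.0, 0.738, 0.674, 0.0]
contact_force: [-0.2, 0.5, 1.6]
gripper_width: 0.237
```

```bash
python3 -m pendant '[[[0,0,0,0,0,0.02,0],[0,0,0,0,0,0.04,0],[0,0,0,0,0,0.06,0],[0,0,0,0,0,0.08,0],[0,0,0,0,0,0.08,0],[0,0,0,0,0,0.08,0],[0,0,0,0,0,0.06,0],[0,0,0,0,0,0,0],[0,0,0,0,0,0,0]]]'
python3 - <<'E'
from h import *
g,K,T=grab("top"); cv2.imwrite("pics/t3.png",g[130:330,80:500]); np.savez("t3.npz",f=g,K=K,T=T)
print(manip.state()["contact_force"],manip.state()["ft_torque"])
E
```

```text
time: 7.52
tool_pos: [0.5357, 0.3115, 0.1572]
tool_rot: [-0.0, 0.738, 0.674, -0.001]
contact_force: [-0.9, -0.3, -4.0]
gripper_width: 0.24
[-0.2817016   0.39279258 -2.81287158] [ 0.01845965  0.02700256 -0.04095173]
```

View pics/t3.png

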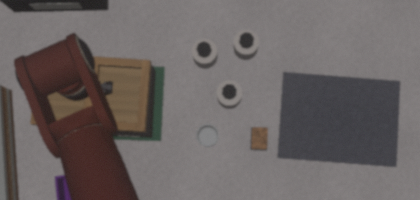

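The panel is in the grip and off the crates (load 2.8 N, as expected for 0.28 kg). The crop shows the tubs, jar at (207,135) and block at (259,138) undisturbed. I carry it to above the pad.

```bash
python3 -m pendant '[[[0,0,0,-0.007,-0.073,0,0],[0,0,0,-0.007,-0.073,0,0],[0,0,0,-0.014,-0.146,0,0],[0,0,0,-0.014,-0.146,0,0],[0,0,0,-0.014,-0.146,0,0],[0,0,0,-0.014,-0.146,0,0],[0,0,0,-0.014,-0.146,0,0],[0,0,0,-0.014,-0.146,0,0],[0,0,0,-0.014,-0.146,0,0],[0,0,0,-0.014,-0.146,0,0],[0,0,0,-0.014,-0.146,0,0],[0,0,0,-0.014,-0.146,0,0],[0,0,0,-0.014,-0.146,0,0],[0,0,0,-0.014,-0.146,0,0],[0,0,0,-0.014,-0.146,0,0],[0,0,0,-0.014,-0.146,0,0],[0,0,0,-0.007,-0.073,0,0],[0,0,-0.005,-0.007,-0.073,0,0],[0,0,0,0,0,0,0],[0,0,0,0,0,0,0]]]'
python3 - <<'E'
from h import *
np.set_printoptions(precision=4,suppress=True)
print(manip.state()["tool_pos"],manip.state()["contact_force"])
f,K,T=grab("wrist"); h=cv2.cvtColor(f,cv2.COLOR_BGR2HSV); m=cv2.inRange(h,(5,70,50),(25,255,255))
k=max(cv2.findContours(m,0,2)[0],key=cv2.contourArea); p=cv2.approxPolyDP(cv2.convexHull(k),8,True)[:,0]; print(p.tolist())
P=ray(p,K,T,.19); print(P)
# crates uncovered: measure from top
g,K,T=grab("top"); np.savez("t4.npz",f=g,K=K,T=T); cv2.imwrite("pics/t4.png",np.vstack([cv2.resize(g[170:290,100:360],None,fx=3,fy=3,interpolation=2)]))
E
```

```text
time: 10.07
tool_pos: [0.4803, -0.2716, 0.1579]
tool_rot: [-0.0, 0.743, 0.669, 0.0]
contact_force: [0.1, 0.6, -2.5]
gripper_width: 0.233
[ 0.4803 -0.2716  0.1579] [ 0.1272  0.5706 -2.5032]
[[639, 105], [639, 357], [608, 460], [18, 459], [0, 400], [0, 104], [622, 83]]
[[ 0.4126 -0.1599  0.19  ]
 [ 0.5093 -0.1463  0.19  ]
 [ 0.5613 -0.1522  0.19  ]
 [ 0.5337 -0.4067  0.19  ]
 [ 0.5027 -0.4038  0.19  ]
 [ 0.3908 -0.3641  0.19  ]
 [ 0.4053 -0.1662  0.19  ]]
```

View pics/t4.png

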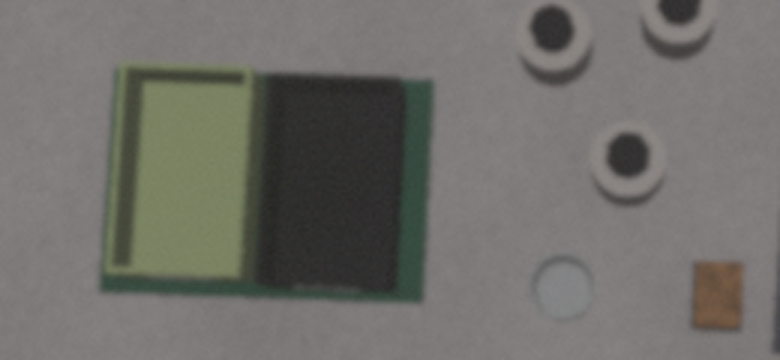

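The crates are uncovered: pale green spans about (105–255, 65–280) in the crop and black about (262–405, 72–292), matching the sizes. I lower the panel onto the pad.

```bash
python3 -m pendant '[[[0,0,0,0,0,-0.06,0],[0,0,0,0,0,-0.1,0],[0,0,0,0,0,-0.1,0],[0,0,0,0,0,-0.1,0],[0,0,0,0,0,-0.1,0],[0,0,0,0,0,-0.08,0],[0,0,0,0,0,-0.04,0],[0,0,0,0,0,-0.03,0],[0,0,0,0,0,0,0],[0,0,0,0,0,0,0]]]'
python3 -m pendant '[[[0,0,0,0,0,-0.01,0],[0,0,0,0,0,-0.01,0],[0,0,0,0,0,-0.01,0],[0,0,0,0,0,0,0]]]'
```

```text
time: 11.42
tool_pos: [0.4809, -0.2728, 0.0064]
tool_rot: [0.001, 0.744, 0.669, 0.0]
contact_force: [-0.5, -0.2, -3.4]
gripper_width: 0.234
time: 11.92
tool_pos: [0.48, -0.2721, -0.0024]
tool_rot: [-0.0, 0.744, 0.669, -0.0]
contact_force: [0.3, 1.2, -3.0]
gripper_width: 0.234
```

Run:
```python
from h import *
np.set_printoptions(precision=1,suppress=True)
d=np.load("t4.npz"); f,K,T=d["f"],d["K"],d["T"]
hsv=cv2.cvtColor(f,cv2.COLOR_BGR2HSV); g=cv2.cvtColor(f,cv2.COLOR_BGR2GRAY)
def rect(m,z):
    m[:180]=0;m[280:]=0;m[:,:125]=0;m[:,255:]=0
    k=max(cv2.findContours(m,0,1)[0],key=cv2.contourArea); return cv2.minAreaRect((ray(k[:,0],K,T,z)[:,:2]*1000).astype(np.float32))
print("pale outer z.063",rect(cv2.inRange(hsv,(30,60,70),(50,255,255)),.063))
blk=cv2.inRange(hsv,(0,0,0),(179,60,52)); blk[:,:187]=0
print("black z.063",rect(blk,.063)); print(hsv[230,[150,160,190,205,225,240]])
mat=cv2.bitwise_or(cv2.inRange(hsv,(50,40,0),(95,255,255)),cv2.inRange(f,(0,0,0),(255,255,55))); print("mat z.003",rect(mat|cv2.inRange(hsv,(30,60,0),(95,255,255)),.003))
```

```text
pale outer z.063 ((539.956787109375, 356.0688171386719), (92.97199249267578, 159.50918579101562), 86.67498016357422)
black z.063 ((532.3944091796875, 244.49972534179688), (111.32830810546875, 170.04237365722656), 86.27127838134766)
[[ 38  64 132]
 [ 38  61 129]
 [ 40  19  41]
 [ 15  11  47]
 [ 15  11  47]
 [ 74  72  74]]
mat z.003 ((541.2676391601562, 307.09063720703125), (265.09771728515625, 185.28060913085938), 86.34376525878906)
```

```bash
python3 -m pendant '[[[0,0,0,0,0,-0.01,0],[0,0,0,0,0,-0.006,0],[0,0,0,0,0,0,0],[0,0,0,0,0,0,0]]]'
```

```text
time: 12.42
tool_pos: [0.4803, -0.2723, -0.0056]
tool_rot: [-0.0, 0.744, 0.669, -0.0]
contact_force: [-2.4, 1.5, 2.6]
gripper_width: 0.236
```

```bash
python3 -m pendant '[[[0,0,0,0,0,0,0.6],[0,0,0,0,0,0,0.6],[0,0,0,0,0,0,0.6],[0,0,0,0,0,0,0.6],[0,0,0,0,0,0.02,0.6],[0,0,0,0,0,0.06,0.6],[0,0,0,0,0,0.1,0.6],[0,0,0,0,0,0.1,0.6],[0,0,0,0,0,0.1,0.8],[0,0,0,0.0252,0.111,0.1,0.8],[0,0,0,0.0252,0.111,0.1,0.8],[0,0,0,0.0252,0.111,0.06,0.8],[0,0,0,0.0252,0.111,0,0.8],[0,0,0,0.0252,0.111,0,0.8],[0,0,0,0.0252,0.111,0,0.8],[0,0,0,0.0252,0.111,0,0.8],[0,0,0,0.0252,0.111,0,0.8],[0,0,0,0.0252,0.111,0,0.8],[0,0,0,0.0252,0.111,0,0.8],[0,0,0,0,0,0,0.8]]]'
cat >> h.py <<'E'
def cap(u,v,r=60,thr=45,z=.098):
    "wrist view: black cap centre near a pixel, tried as the midpoint of the blob"
    f,K,T=grab("wrist"); g=cv2.cvtColor(f,cv2.COLOR_BGR2GRAY); m=cv2.inRange(g,0,thr)
    return f,K,T,m
E
python3 - <<'E'
from h import *
np.set_printoptions(precision=4,suppress=True)
t,Kt,Tt=grab("top"); h=cv2.cvtColor(t,cv2.COLOR_BGR2HSV); m=cv2.inRange(h,(5,70,50),(25,255,255)); m[:,:365]=0; m[:200]=0;m[300:]=0;m[:,480:]=0
k=max(cv2.findContours(m,0,1)[0],key=cv2.contourArea); print("panel on pad",cv2.minAreaRect((ray(k[:,0],Kt,Tt,.031)[:,:2]*1000).astype(np.float32)))
f,K,T=grab("wrist"); print(manip.state()["tool_pos"],proj([[.5434,.005,.098],[.5434,.005,.068],[.5434,.005,0]],K,T).tolist())
cv2.imwrite("pics/w5.png",f)
E
```

```text
time: 14.92
tool_pos: [0.5437, 0.0065, 0.1553]
tool_rot: [0.001, 0.743, 0.67, 0.0]
contact_force: [-1.0, -0.2, 0.3]
gripper_width: 0.799
panel on pad ((479.59588623046875, -271.66131591796875), (251.80072021484375, 161.27133178710938), 83.79117584228516)
[0.5434 0.005  0.1549] [[313.8307307852349, 243.56767744409441], [313.8423824066911, 228.38911363950828], [313.8613898876462, 203.62807385414447]]
```

View pics/w5.png

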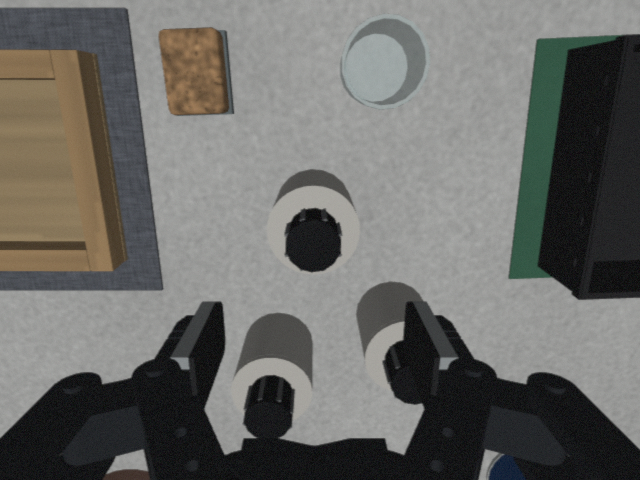

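The panel lies at the pad's middle (0.480, -0.272). The cap top appears at (313,244), against a prediction of (314,244), so the tub position is good. Next I grasp this tub and weigh it.

```bash
python3 -m pendant '[[[0,0,0,0,0,-0.1,0.8],[0,0,0,0,0,-0.1,0.8],[0,0,0,0,0,-0.1,0.8],[0,0,0,0,0,-0.06,0.8],[0,0,0,0,0,-0.04,0.8],[0,0,0,0,0,0,0.3],[0,0,0,0,0,0,0],[0,0,0,0,0,0,0],[0,0,0,0,0,0,0],[0,0,0,0,0,0,0],[0,0,0,0,0,0,0]]]'
python3 -m pendant '[[[0,0,0,0,0,0.03,0],[0,0,0,0,0,0.06,0],[0,0,0,0,0,0.1,0],[0,0,0,0,0,0.1,0],[0,0,0,0,0,0.1,0],[0,0,0,0,0,0.05,0],[0,0,0,0,0,0,0],[0,0,0,0,0,0,0]]]'
```

```text
time: 16.4
tool_pos: [0.5444, 0.0049, 0.0553]
tool_rot: [0.001, 0.744, 0.669, 0.001]
contact_force: [0.4, -1.3, 6.8]
gripper_width: 0.374
time: 17.4
tool_pos: [0.5423, 0.0054, 0.1625]
tool_rot: [-0.001, 0.744, 0.669, -0.001]
contact_force: [-0.0, 0.4, -4.9]
gripper_width: 0.371
```

The load is 4.9 N, so this tub goes in the black crate. I carry it above the far (+x) slot and measure the crates from the wrist camera.

```bash
python3 -m pendant '[[[0,0,0,0.0145,0.06,0,0],[0,0,0,0.0145,0.119,0,0],[0,0,0,0.0145,0.119,0,0],[0,0,0,0.0145,0.119,0,0],[0,0,0,0.0145,0.119,0,0],[0,0,0,0.0145,0.119,0,0],[0,0,0.01,0.0145,0.119,0,0],[0,0,0,0.0145,0.119,0,0],[0,0,0,0,0.06,0,0],[0,0,0,0,0,0,0]]]'
python3 - <<'E'
from h import *
np.set_printoptions(precision=4,suppress=True)
f,K,T=grab("wrist"); cv2.imwrite("pics/w6.png",f); np.savez("w6.npz",f=f,K=K,T=T); s=manip.state(); print(s["tool_pos"],s["contact_force"])
print("tub underside/cap",proj([*s["tool_pos"][:2],.108],K,T))
E
```

```text
time: 18.65
tool_pos: [0.5716, 0.2443, 0.1632]
tool_rot: [-0.0, 0.732, 0.681, -0.001]
contact_force: [-0.3, 0.4, -4.7]
gripper_width: 0.377
[0.5718 0.2434 0.1634] [-0.5359 -0.9096 -5.6597]
tub underside/cap [[313.29   245.3286]]
```

View pics/w6.png

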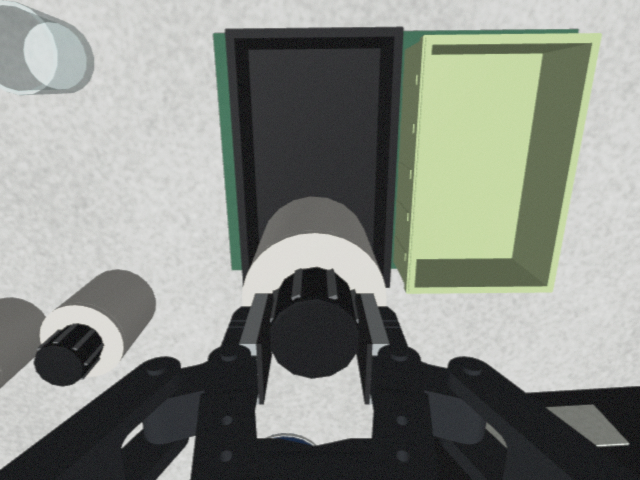

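The wrist view shows the pale rim's outer corners at about (424,34), (601,34), (552,291) and (407,291). The black rim's near corners are (226,30) and (403,27), with its right edge running down to (388,287). I turn these into crate centres.

Run:
```python
from h import *
np.set_printoptions(precision=4,suppress=True)
d=np.load("w6.npz"); K,T=d["K"],d["T"]
P=ray([(424,34),(601,34),(552,291),(407,291)],K,T,.063)[:,:2]; print("pale",P,np.linalg.norm(P-np.roll(P,-1,0),axis=1),P.mean(0))
B=ray([(226,30),(403,27),(388,287),(243,287)],K,T,.063)[:,:2]; print("black",B,np.linalg.norm(B-np.roll(B,-1,0),axis=1),B.mean(0))
for n,Q in(("pale",P),("black",B)):
    x=Q[2]-Q[1]; x/=np.linalg.norm(x); y=np.array([-x[1],x[0]]); near=(Q[0]+Q[1])/2; c=near+x*.085
    print(n,"yaw",np.degrees(np.arctan2(x[1],x[0])),"c",c,"slots",c+.04*x,c-.04*x)
print("tub bottom front", ray((315,198),K,T,.108))
```

```text
pale [[0.4578 0.3185]
 [0.4655 0.4249]
 [0.6359 0.4141]
 [0.6283 0.3081]] [0.1066 0.1707 0.1063 0.1707] [0.5469 0.3664]
black [[0.447  0.1998]
 [0.4531 0.3059]
 [0.624  0.2943]
 [0.6164 0.1886]] [0.1063 0.1713 0.106  0.1697] [0.5351 0.2471]
pale yaw -3.6031031592358715 c [0.5465 0.3664] slots [0.5864 0.3638] [0.5066 0.3689]
black yaw -3.8960923667409735 c [0.5349 0.2471] slots [0.5748 0.2444] [0.495  0.2498]
tub bottom front [[0.5435 0.2464 0.108 ]]
```

```bash
python3 -m pendant '[[[0,0,0,0.004,0.004,-0.04,0],[0,0,0,0,0,-0.08,0],[0,0,0,0,0,-0.08,0],[0,0,0,0,0,-0.08,0],[0,0,0,0,0,-0.06,0],[0,0,0,0,0,-0.03,0],[0,0,0,0,0,-0.014,0],[0,0,0,0,0,0,0],[0,0,0,0,0,-0.008,0],[0,0,0,0,0,-0.008,0],[0,0,0,0,0,0,0]]]'
```

```text
time: 20.08
tool_pos: [0.5731, 0.2444, 0.0639]
tool_rot: [-0.0, 0.733, 0.68, -0.0]
contact_force: [-0.4, 0.3, -4.9]
gripper_width: 0.375
```

```bash
python3 -m pendant '[[[0,0,0,0,0,-0.006,0],[0,0,0,0,0,-0.004,0],[0,0,0,0,0,0,0]]]'
```

```text
time: 20.45
tool_pos: [0.5737, 0.2445, 0.0625]
tool_rot: [0.0, 0.733, 0.68, 0.0]
contact_force: [-1.3, -0.7, 1.4]
gripper_width: 0.371
```

```bash
python3 -m pendant '[[[0,0,0,0,0,0,0.7],[0,0,0,0,0,0,0.7],[0,0,0,0,0,0,0.7],[0,0,0,0,0,0.04,0.8],[0,0,0,0,0,0.08,0.8],[0,0,0,0,0,0.1,0.8],[0,0,0,0,0,0.1,0.8],[0,0,0,0,0,0.07,0.8],[0,0,0,0.0422,-0.104,0,0.8],[0,0,0,0.0422,-0.104,0,0.8],[0,0,0,0.0422,-0.104,0,0.8],[0,0,0,0.0422,-0.104,0,0.8],[0,0,0,0.0422,-0.104,0,0.8],[0,0,0,0.0422,-0.104,0,0.8],[0,0,0,0.0422,-0.104,0,0.8],[0,0,0,0,0,0,0.8],[0,0,0,0,0,0,0.8]]]'
python3 - <<'E'
from h import *
np.set_printoptions(precision=4,suppress=True)
f,K,T=grab("wrist"); g=cv2.cvtColor(f,cv2.COLOR_BGR2GRAY); m=cv2.inRange(g,0,40); print(manip.state()["tool_pos"])
for P in([.6475,.0627,.098],[.6672,-.0402,.098]): print(proj(P,K,T))
n,l,st,c=cv2.connectedComponentsWithStats(m)
for i in range(1,n):
    if st[i,4]>700: print(st[i],c[i])
cv2.imwrite("pics/w7.png",f)
E
```

```text
time: 22.58
tool_pos: [0.6469, 0.0629, 0.1594]
tool_rot: [-0.0, 0.733, 0.68, 0.0]
contact_force: [-0.3, 0.5, 0.7]
gripper_width: 0.799
[0.6469 0.0632 0.1593]
[[314.3785 242.271 ]]
[[152.0631 283.5792]]
[  471     0   169   169 15123] [541.1691  78.4323]
[ 585   61   55   63 2659] [615.9699  93.0809]
[ 287  209   56   62 2503] [314.4339 240.6368]
[ 128  249   63   61 2753] [158.9637 280.0156]
[    0   303   640   177 55580] [343.6604 420.0734]
```

The cap blob centres on column 315 with its top disc near row 243, matching the predicted (314,242). I grasp and weigh this tub.

```bash
python3 -m pendant '[[[0,0,0,0,0,-0.1,0.8],[0,0,0,0,0,-0.1,0.8],[0,0,0,0,0,-0.1,0.8],[0,0,0,0,0,-0.08,0.8],[0,0,0,0,0,-0.04,0.8],[0,0,0,0,0,0,0.3],[0,0,0,0,0,0,0],[0,0,0,0,0,0,0],[0,0,0,0,0,0,0],[0,0,0,0,0,0,0],[0,0,0,0,0,0,0]]]'
python3 -m pendant '[[[0,0,0,0,0,0.03,0],[0,0,0,0,0,0.06,0],[0,0,0,0,0,0.1,0],[0,0,0,0,0,0.1,0],[0,0,0,0,0,0.1,0],[0,0,0,0,0,0.05,0],[0,0,0,0,0,0,0],[0,0,0,0,0,0,0]]]'
```

```text
time: 24.0
tool_pos: [0.6483, 0.0627, 0.0555]
tool_rot: [0.001, 0.733, 0.68, 0.001]
contact_force: [0.4, 2.6, 6.1]
gripper_width: 0.373
time: 25.0
tool_pos: [0.6461, 0.0624, 0.1624]
tool_rot: [-0.001, 0.733, 0.68, -0.001]
contact_force: [-0.6, 0.0, -4.7]
gripper_width: 0.372
```

Again 4.7 N: loaded, so it goes in the black crate's near slot at (0.495, 0.250). I route around the tub already placed.

```bash
python3 -m pendant '[[[0,0,0,-0.04,0.02,0.04,0],[0,0,0,-0.08,0.04,0,0],[0,0,0,-0.08,0.04,0,0],[0,0,0,-0.08,0.04,0,0],[0,0,0,-0.08,0.04,0,0],[0,0,0,-0.08,0.04,0,0],[0,0,0,-0.08,0.04,0,0],[0,0,0,-0.08,0.04,0,0],[0,0,0,0,0.09,0,0],[0,0,0,0,0.09,0,0],[0,0,0,0,0.09,0,0],[0,0,0,0,0.09,0,0],[0,0,0,0,0.05,0,0],[0,0,0,0,0.038,0,0],[0,0,0,0,0,0,0],[0,0,0,0,0,0,0]]]'
python3 - <<'E'
from h import *
np.set_printoptions(precision=4,suppress=True)
f,K,T=grab("wrist"); cv2.imwrite("pics/w8.png",f); print(manip.state()["tool_pos"])
hsv=cv2.cvtColor(f,cv2.COLOR_BGR2HSV); m=cv2.inRange(hsv,(30,60,100),(50,255,255)); k=max(cv2.findContours(m,0,1)[0],key=cv2.contourArea)
p=cv2.approxPolyDP(cv2.convexHull(k),10,True)[:,0]; print(p.tolist(),ray(p,K,T,.063)[:,:2].tolist())
E
```

```text
time: 27.0
tool_pos: [0.4971, 0.2489, 0.174]
tool_rot: [0.0, 0.733, 0.68, -0.0]
contact_force: [-0.4, -0.8, -4.3]
gripper_width: 0.368
[0.4971 0.2489 0.174 ]
[[397, 151], [566, 156], [528, 367], [406, 341], [390, 306]] [[0.4533867734227312, 0.3085031918214449], [0.46537159136625306, 0.4238019272442646], [0.6353099107346496, 0.4131306528629788], [0.6034480721321193, 0.3140526008525003], [0.5713046040236288, 0.3018453672670259]]
```

View pics/w8.png

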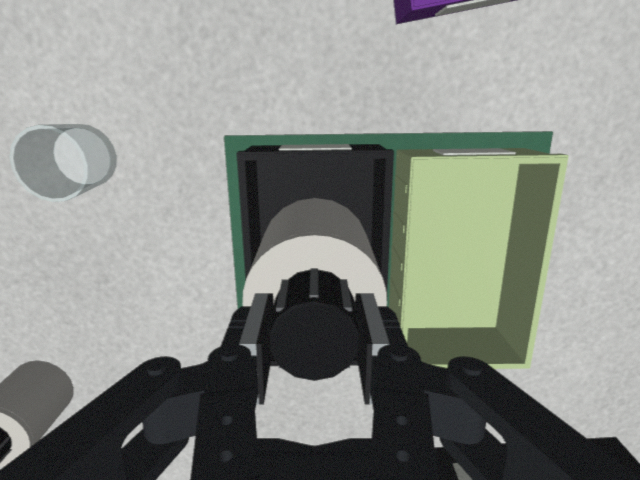

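The wrist view shows the tub centred over the near half of the black crate, and the pale rim corners agree with the earlier fit. Lowering.

```bash
python3 -m pendant '[[[0,0,0,-0.006,0.002,-0.05,0],[0,0,0,0,0,-0.09,0],[0,0,0,0,0,-0.09,0],[0,0,0,0,0,-0.09,0],[0,0,0,0,0,-0.06,0],[0,0,0,0,0,-0.03,0],[0,0,0,0,0,-0.014,0],[0,0,0,0,0,-0.008,0],[0,0,0,0,0,-0.006,0],[0,0,0,0,0,0,0],[0,0,0,0,0,0,0]]]'
```

```text
time: 28.42
tool_pos: [0.4958, 0.25, 0.0648]
tool_rot: [0.0, 0.733, 0.68, 0.0]
contact_force: [-0.2, -0.5, -4.1]
gripper_width: 0.372
```

```bash
python3 -m pendant '[[[0,0,0,0,0,-0.006,0],[0,0,0,0,0,-0.006,0],[0,0,0,0,0,0,0]]]'
```

```text
time: 28.8
tool_pos: [0.4961, 0.2502, 0.0625]
tool_rot: [0.0, 0.733, 0.68, 0.0]
contact_force: [-2.8, 0.5, 1.8]
gripper_width: 0.376
```

```bash
python3 -m pendant '[[[0,0,0,0,0,0,0.7],[0,0,0,0,0,0,0.7],[0,0,0,0,0,0,0.7],[0,0,0,0,0,0.04,0.8],[0,0,0,0,0,0.08,0.8],[0,0,0,0,0,0.1,0.8],[0,0,0,0,0,0.1,0.8],[0,0,0,0,0,0.07,0.8],[0,0,0,0.0684,-0.1162,0,0.8],[0,0,0,0.0684,-0.1162,0,0.8],[0,0,0,0.0684,-0.1162,0,0.8],[0,0,0,0.0684,-0.1162,0,0.8],[0,0,0,0.0684,-0.1162,0,0.8],[0,0,0,0.0684,-0.1162,0,0.8],[0,0,0,0.0684,-0.1162,0,0.8],[0,0,0,0.0684,-0.1162,0,0.8],[0,0,0,0.0684,-0.1162,0,0.8],[0,0,0,0.0684,-0.1162,0,0.8],[0,0,0,0,0,0,0.8],[0,0,0,0,0,0,0.8]]]'
python3 - <<'E'
from h import *
np.set_printoptions(precision=4,suppress=True)
f,K,T=grab("wrist"); g=cv2.cvtColor(f,cv2.COLOR_BGR2GRAY); m=cv2.inRange(g,0,40); print(manip.state()["tool_pos"])
print(proj([.6672,-.0402,.098],K,T))
n,l,st,c=cv2.connectedComponentsWithStats(m)
for i in range(1,n):
    if st[i,4]>700: print(st[i],c[i])
cv2.imwrite("pics/w9.png",f)
E
```

```text
time: 31.3
tool_pos: [0.6664, -0.0401, 0.1593]
tool_rot: [-0.0, 0.733, 0.68, 0.0]
contact_force: [-0.3, -0.5, 0.3]
gripper_width: 0.797
[ 0.6662 -0.0398  0.1592]
[[314.6199 242.813 ]]
[ 606    0   34  123 2660] [627.465   71.8132]
[ 287  211   54   61 2562] [313.7838 241.2713]
[    0   302   640   178 55528] [337.8389 420.7105]
```

```bash
python3 -m pendant '[[[0,0,0,0.002,0,-0.1,0.8],[0,0,0,0,0,-0.1,0.8],[0,0,0,0,0,-0.1,0.8],[0,0,0,0,0,-0.08,0.8],[0,0,0,0,0,-0.04,0.8],[0,0,0,0,0,0,0.3],[0,0,0,0,0,0,0],[0,0,0,0,0,0,0],[0,0,0,0,0,0,0],[0,0,0,0,0,0,0],[0,0,0,0,0,0,0]]]'
python3 -m pendant '[[[0,0,0,0,0,0.03,0],[0,0,0,0,0,0.06,0],[0,0,0,0,0,0.1,0],[0,0,0,0,0,0.1,0],[0,0,0,0,0,0.1,0],[0,0,0,0,0,0.1,0],[0,0,0,0,0,0.05,0],[0,0,0,0,0,0,0],[0,0,0,0,0,0,0]]]'
```

```text
time: 32.72
tool_pos: [0.6682, -0.0407, 0.0556]
tool_rot: [0.001, 0.733, 0.68, 0.001]
contact_force: [0.7, -0.2, 5.8]
gripper_width: 0.372
time: 33.85
tool_pos: [0.6663, -0.0404, 0.1875]
tool_rot: [-0.001, 0.733, 0.68, -0.001]
contact_force: [-0.2, -0.2, -1.1]
gripper_width: 0.371
```

The load is about 1 N, so this tub is empty and goes in the pale crate. There is room at its centre, (0.5465, 0.366).

```bash
python3 -m pendant '[[[0,0,0,-0.0172,0.058,0,0],[0,0,0,-0.0344,0.1163,0,0],[0,0,0,-0.0344,0.1163,0,0],[0,0,0,-0.0344,0.1163,0,0],[0,0,0,-0.0344,0.1163,0,0],[0,0,0,-0.0344,0.1163,0,0],[0,0,0,-0.0344,0.1163,0,0],[0,0,0,-0.0344,0.1163,0,0],[0,0,0,-0.0344,0.1163,0,0],[0,0,0,-0.0344,0.1163,0,0],[0,0,0,-0.0344,0.1163,0,0],[0,0,0,-0.0344,0.1163,0,0],[0,0,0,-0.0344,0.1163,0,0],[0,0,0,-0.0344,0.1163,0,0],[0,0,0,-0.0172,0.058,0,0],[0,0,0,0,0,0,0],[0,0,0,0,0,0,0]]]'
python3 - <<'E'
from h import *
np.set_printoptions(precision=4,suppress=True)
f,K,T=grab("wrist"); cv2.imwrite("pics/w10.png",f); s=manip.state(); print(s["tool_pos"],s["contact_force"])
E
```

```text
time: 35.98
tool_pos: [0.5468, 0.3657, 0.1887]
tool_rot: [0.0, 0.733, 0.68, -0.0]
contact_force: [-0.2, 0.2, -1.1]
gripper_width: 0.372
[0.547  0.3655 0.1889] [-0.6833 -0.9512 -0.7866]
```

View pics/w10.png

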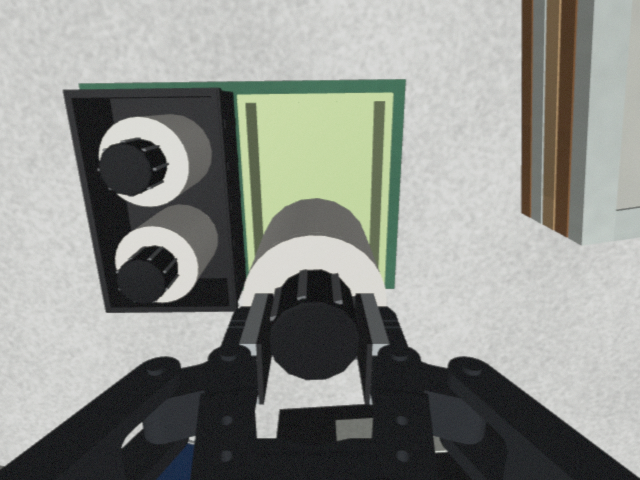

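Both loaded tubs stand upright in the black crate, with caps at (133,167) and (148,273). The third is centred over the pale crate. Lowering.

```bash
python3 -m pendant '[[[0,0,0,0,0.002,-0.05,0],[0,0,0,0,0,-0.1,0],[0,0,0,0,0,-0.1,0],[0,0,0,0,0,-0.1,0],[0,0,0,0,0,-0.07,0],[0,0,0,0,0,-0.04,0],[0,0,0,0,0,-0.02,0],[0,0,0,0,0,-0.01,0],[0,0,0,0,0,-0.006,0],[0,0,0,0,0,0,0],[0,0,0,0,0,-0.004,0],[0,0,0,0,0,0,0]]]'
```

```text
time: 37.52
tool_pos: [0.5467, 0.3669, 0.0641]
tool_rot: [0.0, 0.733, 0.68, 0.0]
contact_force: [0.5, 0.4, -1.8]
gripper_width: 0.379
```

```bash
python3 -m pendant '[[[0,0,0,0,0,-0.006,0],[0,0,0,0,0,-0.004,0],[0,0,0,0,0,0,0]]]'
```

```text
time: 37.9
tool_pos: [0.5471, 0.3671, 0.0626]
tool_rot: [0.0, 0.733, 0.68, 0.0]
contact_force: [-1.8, -1.2, 5.7]
gripper_width: 0.373
```

Seated. I release, back off upward and sideways, then check everything from above.

```bash
python3 -m pendant '[[[0,0,0,0,0,0,0.7],[0,0,0,0,0,0,0.7],[0,0,0,0,0,0,0.7],[0,0,0,0,0,0.04,0.8],[0,0,0,0,0,0.08,0.8],[0,0,0,0,0,0.1,0.8],[0,0,0,0,0,0.1,0.8],[0,0,0,0,0,0.1,0.8],[0,0,0,-0.1,0.1,0.1,0.8],[0,0,0,-0.1,0.1,0,0.8],[0,0,0,-0.1,0.1,0,0.8],[0,0,0,-0.1,0.1,0,0.8],[0,0,0,-0.1,0.1,0,0.8],[0,0,0,-0.1,0.1,0,0.8],[0,0,0,-0.1,0.1,0,0.8],[0,0,0,-0.1,0.1,0,0.8],[0,0,0,0,0,0,0.8]]]'
python3 - <<'E'
from h import *
np.set_printoptions(precision=1,suppress=True)
t,K,T=grab("top"); s,_,_=grab("side")
h=cv2.cvtColor(t,cv2.COLOR_BGR2HSV); w=cv2.inRange(h,(5,70,50),(25,255,255))
for n,b,z in(("panel",(365,190,480,310),.031),("block",(320,250,360,290),.03)):
    m=np.zeros_like(w); m[b[1]:b[3],b[0]:b[2]]=w[b[1]:b[3],b[0]:b[2]]; k=max(cv2.findContours(m,0,1)[0],key=cv2.contourArea); print(n,cv2.minAreaRect((ray(k[:,0],K,T,z)[:,:2]*1000).astype(np.float32)))
cv2.imwrite("pics/end.png",np.hstack([cv2.resize(t[150:330,100:340],(400,300),interpolation=2),cv2.resize(s[200:480,60:433],(400,300))])); print(manip.state()["contact_force"])
E
```

```text
time: 40.02
tool_pos: [0.3453, 0.5687, 0.1936]
tool_rot: [-0.0, 0.732, 0.681, 0.001]
contact_force: [-0.1, -1.3, 0.2]
gripper_width: 0.804
panel ((479.5241394042969, -271.9997253417969), (250.7780303955078, 161.26156616210938), 83.85468292236328)
block ((435.3072814941406, -66.66061401367188), (34.670501708984375, 49.65394973754883), 88.09609985351562)
[ 0.1 -0.6 -0.4]
```

View pics/end.png

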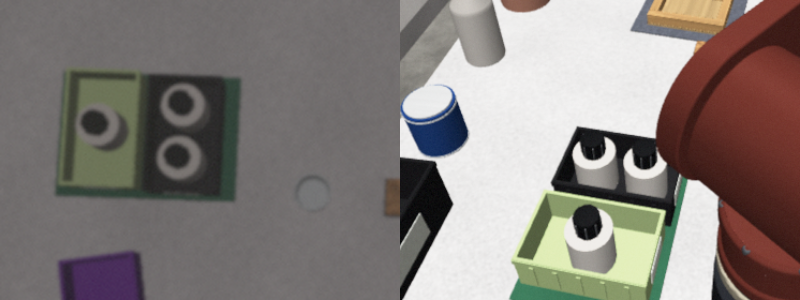

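Two tubs stand upright in the black crate, at (183,105) and (180,157) in the left crop, and one in the pale crate at (98,125). The jar is still at (312,193), and the block and panel are unmoved. I hand the job in.

```bash
python3 -c "from plant import manip; print(manip.job_done())"
```

```text
the job is handed in; nothing more can be done
None
```

The job is done and handed in at about 40 s of the 72 s allowed; no verdict was reported.

- **Panel:** it lies flat on the felt pad, within about 1 mm of the pad's measured middle. It was let go before any tub went into a crate.
- **Tubs:** two weighed about 4.9 N and 4.7 N, so they are loaded and stand in the black crate. The third weighed about 1 N, so it is empty and stands in the pale green crate. I lowered each one until the wrist force showed it resting on the floor, then released it.
- **Last checks:** the final pictures show all three tubs upright and the arm clear of everything. The block is in its starting place to within 0.1 mm. I checked the jar only by eye, and it looked unmoved.
- **What went wrong on the way:** the first pinch on the panel closed on air, because the fingertips sit about 20 mm higher than the reported tool position suggests. I measured this with two cameras and regripped lower. A second, shallow grip was also redone lower before lifting.

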